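Open the bench gas valve with the hex key

TASK

Open the bench valve for the burners: take the long-handled hex key out of the grey key rack, put it all the way down into the hex socket on top of the brass valve, and turn it a quarter turn counter-clockwise (seen from above) until the valve's pointer lies along the pipe. Leave the key standing in the socket, and leave the short-handled key in the rack.

Things in the scene. Friction and masses are not known exactly. Their poses are not given: they have to be found in the camera images.
- hex_key: Steel T-handled key standing tip down in one of the rack's two holes (either one). Origin: centre of its tip; z up the shank; x along the dark handle bar, 110 long (x), 16 wide (y), 18 mm tall, its middle 122 mm above the tip. Shank: hexagon 20 mm across flats, two flats facing +x and -x; the last 8 mm taper to a 10 mm point. 0.35 kg. Lift it straight up at least 55 mm to clear the rack.
- short_key: The wrong key, in the rack's other hole: bar only 56 mm long, round shank 22 mm thick, top 121 mm above the bench (carry the hex key over or around it). Origin: centre of its tip; z up, x along its bar. The rack is a fixed grey block, 70 x 210 mm, 60 mm tall, with two round holes 26 mm wide, 50 mm deep, 130 mm apart.
- socket (a point): Mouth centre of the hex socket on the valve's spindle, 74 mm above the bench; z up, turns with the spindle. A funnel, 38 mm across flats, narrows in 12 mm to a hex hole 22.2 mm across flats, 32 mm deep: a key fully home has its tip 44 mm below here. The key enters when its x axis is a multiple of 60 degrees from this x axis (10 off still enters); it has up to 15 degrees of play.
- valve (a joint): Spindle turn in rad, growing counter-clockwise from above. 0: shut, pointer square to the pipe; 1.57: open, at a stop, pointer along the pipe. Starts at 0 to 0.3; friction 0.1 N m; stays put. The pointer is a flat steel lug, to 58 mm from the axis on the socket frame's -y side. Fixed brass valve, 90 mm square foot, pipe 225 mm long and under 40 mm high.

How it is judged:
On the way, in this order (a step that is already met when the one before it is completed fails the run):
1. the hex key stands down in the socket (z of hex_key in the frame of socket below -0.032 m and horizontal distance between hex_key and socket below 0.012 m), for 0.2 s.
2. the valve is turned open with the key in the socket (all of step 1 and value of joint valve above 1.22 rad), for 0.2 s.
At the end, for the whole second after the job is handed in: The valve has been turned with the key to more than 1.22 rad (within 20 degrees of fully open); the hex key stands at rest in the socket, its tip more than 32 mm below the mouth and within 12 mm of its axis, tilted less than 0.2 rad; the short key is still in its hole, within 30 mm of where it was (all of step 2 and angle between hex_key's own z axis and vertical below 0.2 rad and linear speed of hex_key below 0.03 m/s and distance of short_key from where it was at the start of the episode below 0.03 m); the robot touches nothing.
It fails at once if the short key is taken out of its hole (distance of short_key from where it was at the start of the episode above 0.04 m).
It also fails if it takes over 48 s, if anything falls off the work surface, if the arm or the gripper's body presses on something with over 40 N, if the wrist force passes 120 N, or if a joint passes its speed limit or range.

ROBOT

A 6-joint arm with a two-finger parallel gripper is mounted at the origin on the work surface. World frame = base frame: x ahead of the robot, y to its left, z up, the work surface at z = 0. Lengths are in m, angles in rad, forces in N, time in s.
With the tool pointing down it reaches from about 0.375 to 0.975 m from the base axis. Payload 3.8 kg.
Tool frame: the origin (TCP) lies at the very end of the fingers, on their centre line; the grasp point (between the pads) lies 19 mm behind it; z points along the fingers, y is the direction in which the jaws open and shut (so a half turn about z gives the same grasp; the last joint's range is limited). The gripper opens to 85 mm and grips with 20 to 120 N. Pads are 22 mm wide; open, the fingers measure 114 mm over their backs; the gripper's body (76 mm by 85 mm) begins 54 mm behind the grasp point. The pads swing forward as they close: fully open they stand 13 mm farther back than shut.
Start: joints at [1.147, 0.264, 1.604, -0, 1.274, -0.037], TCP at [0.255, 0.625, 0.231] pointing down, gripper open.
Joint ranges: [-2.63, 2.63], [-0.94, 2.18], [0.31, 2.57], [-1.31, 4.45], [0, 2.66], [-2.55, 2.55]. Speed limits (rad/s): [2.57, 2.57, 3.14, 3.14, 3.14, 3.14].

INTERFACE

Orientations are given as a 3x3 rotation matrix whose columns are the frame's x, y, z axes.
In Python, from station import robot gives the robot as it stands.
- The arm moves only by the shell command python3 -m inch 'ROWS' [FORCE]. ROWS is JSON, a list of rows, each an object of numbers: "fingers": the finger opening in mm, from 0 to 85.4; "dx", "dy", "dz": the shift along the world's x, y, z in mm; "roll": the turn about the world's z in degrees. In form: [{"fingers": .., "dx": .., "dy": .., "dz": .., "roll": ..}, ...]. A call has 1 to 20 rows; each row is the pose to reach, as a shift and turn from the pose measured when the call began; what a row does not reach only later rows make up. A row lasts 1/12 s, in which the tool goes at most 41.7 mm and 7.16 degrees, less where a joint would pass 70% of its speed; a pose out of reach is approached as far as the arm can. A call with a gripper value outside its range is refused whole. The fingers move at their own pace and stop on an object; FORCE is the grip in N (left out, the last holds). Time passes only in rows, so rows that repeat a pose let the fingers close. It gives the time, the measured TCP pose, the force and the opening at its end, in the units of the state.
- robot.sense(): the state, without advancing time (a new reading comes with each control period).
- robot.camera(name): name is "side" or "top"; returns a dict with "color" (384x512x3 uint8, red, green, blue), "z_map" (384x512 float32, m along the optical axis (not along the pixel's ray), 0 where there is no reading), "fx", "fy", "cx", "cy" (pixels), "R" (3x3) and "t" (3): a world point X has camera coordinates R X + t. Camera axes: x right, y down, z forward; pixel columns grow to the right and rows downward; lengths in m; the calibration is good to about 2 mm. A picture is of the moment at which its call begins.
- robot.job_done(): hands the job in, once; it reports no verdict.
The state is a dict: "t": time; "joint_positions": joint angles; "dq": joint speeds; "tau": joint torques, N m; "ee_pos": TCP position; "orientation": TCP orientation; "wrist_force": force on the tool from outside, world axes, zero at the start; "moment": the same for the moment, N m; "width": finger opening in m.
Only numpy, scipy, OpenCV 4.12 (cv2) and the standard library are available. Lean on these libraries where they do the work, as an engineer would, in place of code of your own. Each camera call takes 0.05 s, during which the arm holds its last target.

## Working session

There is one attempt and no reset: what is moved stays moved. The work goes in short steps, Python scripts to look and compute and a shell command to move; the robot and the scene stay as the last step left them, time stands still between calls to the robot, and variables do not carry over. Pictures are saved under pics/ and viewed, and the job is handed in when it is done.

```bash
mkdir -p pics; cat > h.py <<'E'
import numpy as np, cv2, pickle
from station import robot
def snap(n,tag):
    c=robot.camera(n); pickle.dump(c,open(f'pics/{tag}.pkl','wb')); cv2.imwrite(f'pics/{tag}.png',c['color'][:,:,::-1]); return c
def load(tag): return pickle.load(open(f'pics/{tag}.pkl','rb'))
def world(c):
    z=c['z_map']; v,u=np.mgrid[:z.shape[0],:z.shape[1]]
    P=np.stack([(u-c['cx'])/c['fx']*z,(v-c['cy'])/c['fy']*z,z],-1)
    return (P-c['t'])@c['R']   # R^T(P-t)
def crop(tag,u0,v0,u1,v1,s,out):
    i=load(tag)['color'][v0:v1,u0:u1,::-1]; cv2.imwrite(f'pics/{out}.png',cv2.resize(i,None,fx=s,fy=s,interpolation=cv2.INTER_CUBIC))
E
python3 - <<'E'
from h import *
snap('top','top1');snap('side','side1')
s=robot.sense();print(s)
for t in('top1','side1'):
    c=load(t);print(c['fx'],c['cx'],c['cy'],c['R'],c['t'])
E
```

```text
{'t': 0.1, 'joint_positions': array([ 1.14713363e+00,  2.64690612e-01,  1.60525353e+00, -1.53392324e-05,
        1.27372269e+00, -3.69403115e-02]), 'dq': array([-0.00176051,  0.00028069, -0.00238451,  0.00058141, -0.00059805,
        0.00028352]), 'tau': array([-1.73290255e-05, -5.16705287e+01, -3.68590415e+01, -7.40858877e-05,
        6.24400098e-03, -5.87299489e-07]), 'ee_pos': array([0.25433329, 0.6245223 , 0.23006923]), 'orientation': array([[-9.26151875e-01,  3.77149838e-01, -8.39326862e-04],
       [ 3.77150767e-01,  9.26149934e-01, -1.89682509e-03],
       [ 6.19552438e-05, -2.07330088e-03, -9.99997849e-01]]), 'wrist_force': array([ 0.55138775, -0.3482905 ,  0.38701282]), 'moment': array([-0.01785148, -0.01354061,  0.01468028]), 'width': 0.08530599574145778}
388.5884689178494 256.6776496988664 189.54723211591715 [[-0.01071499 -0.99958736 -0.0266515 ]
 [-0.99526691  0.01323557 -0.09627351]
 [ 0.09658653  0.02549378 -0.99499804]] [-0.03067287  0.52265264  0.92137695]
404.93444259377856 252.64750453281567 193.4930054087997 [[-0.83936512 -0.54318125  0.02050194]
 [-0.40187505  0.59472776 -0.69627246]
 [ 0.36600907 -0.59266603 -0.71748473]] [0.42400328 0.31806863 0.64067762]
```

View pics/top1.png

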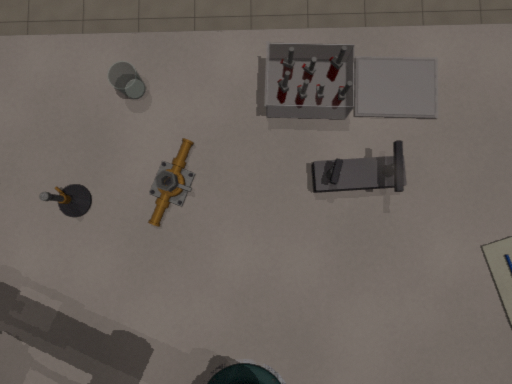

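View pics/side1.png

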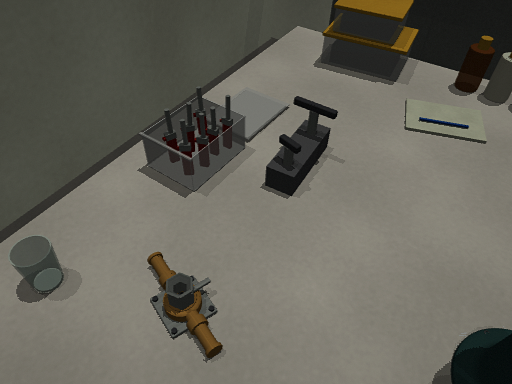

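The top view shows the valve at about (170,183). The rack is at (357,173), with the long bar at its right end (398,165) and the short bar at (335,172). Next I'll enlarge both areas.

```bash
python3 - <<'E'
from h import *
crop('top1',135,125,215,235,5,'c1');crop('top1',300,130,420,200,6,'c2');crop('side1',140,240,230,360,5,'c3')
c=load('top1');W=world(c)
a=W[130:200,300:420].reshape(-1,3)
k=a[(a[:,2]>.115)]
print(len(k),k[:,2].max())
# long bar: cluster
for lo,hi in((.115,.3),(.10,.115),(.07,.1)):
    m=(a[:,2]>lo)&(a[:,2]<=hi);print(lo,m.sum(),a[m].mean(0),a[m].min(0),a[m].max(0))
b=a[a[:,2]>.132]
def rect(p):
    r=cv2.minAreaRect((p[:,:2]*1000).astype(np.float32));print(len(p),r,p[:,2].mean(),p[:,2].max())
for sel in (lambda z:z>.128,):
    p=a[sel(a[:,2])];rect(p)
W2=W[125:235,135:215].reshape(-1,3)
v=W2[(W2[:,2]>.062)];rect(v)
W2_=W2[(W2[:,2]>.015)&(W2[:,2]<.045)];rect(W2_)
rk=a[(a[:,2]>.05)&(a[:,2]<.07)];rect(rk)
sh=a[(a[:,2]>.1)&(a[:,2]<.125)];rect(sh[sh[:,1]>k[:,1].mean()+.06])
for u in range(120,220,1):pass
E
```

```text
726 0.9662683873256945
0.115 689 [ 0.55655548 -0.3063201   0.13327375] [ 0.50392972 -0.35314338  0.11500424] [ 0.61471539 -0.19982294  0.1453119 ]
0.1 40 [ 0.55173894 -0.25727201  0.10784674] [ 0.52432614 -0.3404582   0.10023502] [ 0.57358779 -0.19906617  0.11498844]
0.07 60 [ 0.55489416 -0.30573509  0.08490504] [ 0.54462961 -0.34878303  0.07089226] [ 0.56870998 -0.20284216  0.0998663 ]
497 ((484.929443359375, -230.4300994873047), (96.13543701171875, 342.3275451660156), 33.392799377441406) 0.20088061532059254 0.9662683873256945
277 ((501.6412658691406, 65.19367218017578), (286.0782165527344, 44.359527587890625), 69.53854370117188) 0.17070267000278636 0.9662683873256945
1092 ((540.8690185546875, 166.1224365234375), (94.66932678222656, 224.8857421875), 63.79275894165039) 0.02982692259969084 0.04491608910531755
2127 ((555.8298950195312, -278.7818298339844), (70.39315795898438, 211.48782348632812), 2.885561227798462) 0.05999974531019694 0.069798397467707
210 ((552.8737182617188, -212.36196899414062), (18.774709701538086, 55.925819396972656), 73.78734588623047) 0.11925389293217802 0.12470364515469852
```

```bash
python3 - <<'E'
from h import *
W=world(load('top1'))
print("valve z mm");print((W[168:200:2,150:200:3,2]*1000).astype(int))
E
```

```text
valve z mm
[[-1  2  2 10  8  8  6 23 30 29 23 19  0  0  1  0  0]
 [ 1  1 -1 11 71 72 28 33 29 25 22 10  8  0  1  1  0]
 [-1  2  0  9 69 74 73 75 29 29 10  7  8  8  8 -2  2]
 [ 0  0  6 78 67 64 69 72 58 27 29  2  8 14 13 -2 -2]
 [ 0  0 72 68 67 54 60 67 63 33 28  7 13  7  8  0  0]
 [-1  0 73 65 59 38 34 66 63 32 31 23  7  9  8  2  2]
 [ 0  0 72 67 48 29 33 65 72 37 30 28 10  7  4  0  0]
 [-2  5 74 66 54 33 31 63 73 40 29 23  7 11 -1 -1  0]
 [ 0 10 73 71 60 31 33 70 73 44 37 24  7  8  2  1  1]
 [-1  7 70 73 67 67 67 72 49 38 40 37 39  8  0 -1  1]
 [ 0 10  8 73 70 74 73 55 37 30 27 41 38 39  1  1  0]
 [ 9 14  8 29 33 71 63 42 30 27 25  7 35 39  0  1  2]
 [13 15 10  6 29 28 30 32 29 29 15  9  6  2  1 -1  2]
 [ 1 12 12  7 26 29 31 29 25 16  6  8  6  0  1  0 -1]
 [ 0  0  8  8 30 28 23 20 11  9  9  7  0  0  0  1 -1]
 [ 2  1  0 34 29 29 23  6  9  7 10  6  0  0  3  0  1]]
```

View pics/c1.png

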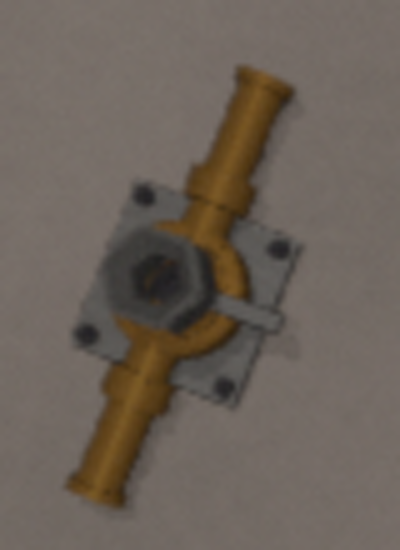

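View pics/c2.png

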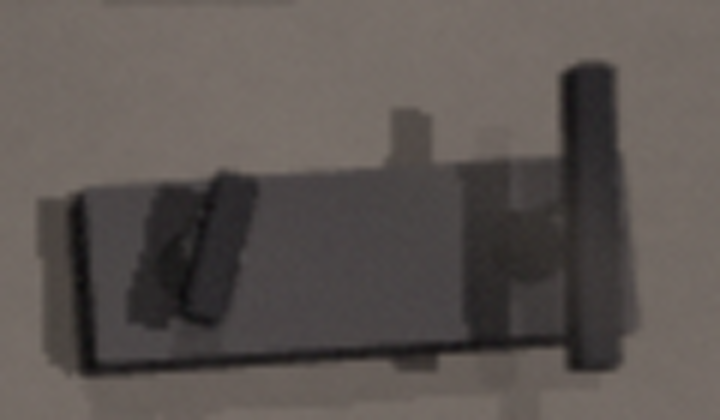

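View pics/c3.png

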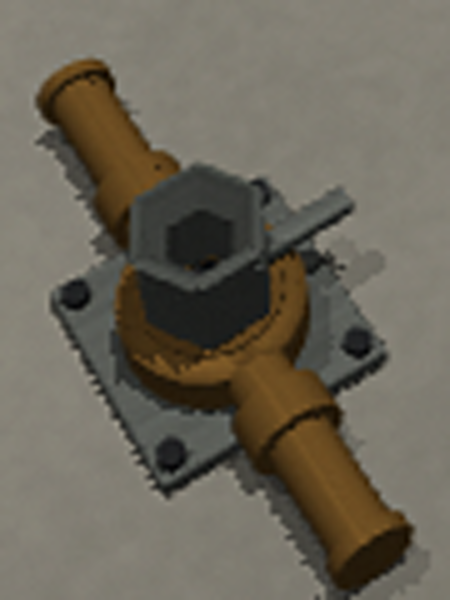

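```bash
cat >> h.py <<'E'
def rect(p):
    r=cv2.minAreaRect((p[:,:2]*1000).astype(np.float32)); q=p[:,:2]; m=q.mean(0); w,V=np.linalg.eigh(np.cov((q-m).T)); v=V[:,1]
    print(len(p),'rect',np.round(r[0],1),np.round(r[1],1),round(r[2],1),'mean',np.round(m*1000,1),'axis deg',round(np.degrees(np.arctan2(v[1],v[0])),1),'z',p[:,2].mean().round(4))
def sel(W,u0,v0,u1,v1,zl,zh):
    a=W[v0:v1,u0:u1].reshape(-1,3); return a[(a[:,2]>zl)&(a[:,2]<zh)]
E
python3 - <<'E'
from h import *
c=load('top1');W=world(c)
print('bar');rect(sel(W,385,130,412,200,.134,.149))
print('short');rect(sel(W,320,150,350,190,.112,.13))
print('rack');rect(sel(W,300,145,412,200,.055,.065))
print('mouth');rect(sel(W,148,165,185,200,.068,.08))
print('pipe');rect(sel(W,145,130,200,235,.022,.044))
S=world(load('side1'))
print('side bar');rect(sel(S,285,90,345,125,.134,.149))
print('side mouth');rect(sel(S,160,265,200,310,.068,.08))
# pixel-based: intersect pixel rays with plane z
def pz(c,u,v,z):
    d=c['R'].T@np.array([(u-c['cx'])/c['fx'],(v-c['cy'])/c['fy'],1]); o=-c['R'].T@c['t']; return o+d*(z-o[2])/d[2]
f=lambda x,y:(135+x/5-.4,125+y/5-.4)
# pointer ends, in crop c1: base (215,300) tip(280,318)
a=pz(c,*f(215,302),.039);b=pz(c,*f(281,319),.039);print('pointer',a,b,np.degrees(np.arctan2(*(b-a)[1::-1])))
# pipe ends
a=pz(c,*f(265,72),.02);b=pz(c,*f(97,495),.02);print('pipe',a,b,(a+b)/2,np.degrees(np.arctan2(*(b-a)[1::-1])))
# foot bolts z .01
B=[pz(c,*f(x,y),.012) for x,y in((145,195),(280,247),(87,334),(224,386))];print('bolts',np.mean(B,0))
# mouth hex corners  z.074
for q in [((105,275),(130,230),(178,228),(212,272),(188,318),(135,318))]:
    H=np.array([pz(c,*f(x,y),.074) for x,y in q]);print(H.mean(0),np.linalg.norm(H-H.mean(0),axis=1), np.degrees(np.arctan2(*(H-H.mean(0)).T[1::-1])))
cs=load('side1');g=lambda x,y:(140+x/5-.4,240+y/5-.4)
H=np.array([pz(cs,*g(x,y),.074) for x,y in((135,200),(195,165),(262,193),(268,250),(205,288),(133,262))]);print(H.mean(0),np.linalg.norm(H-H.mean(0),axis=1), np.degrees(np.arctan2(*(H-H.mean(0)).T[1::-1])))
a=pz(cs,*g(262,250),.039);b=pz(cs,*g(350,203),.039);print('pointer side',a,b,np.degrees(np.arctan2(*(b-a)[1::-1])))
s=robot.sense();R=s['orientation'];print('jaw y deg',np.degrees(np.arctan2(R[1,1],R[0,1])))
E
```

```text
bar
411 rect [ 559.3 -343.5] [ 17.2 110.9] 88.9 mean [ 557.8 -342.4] axis deg 178.5 z 0.1403
short
195 rect [ 552.6 -213.7] [16.1 55.8] 73.8 mean [ 551.9 -213. ] axis deg 163.4 z 0.1204
rack
2086 rect [ 555.8 -278.8] [ 70.4 211.5] 2.9 mean [ 554.2 -269.7] axis deg 93.2 z 0.0601
mouth
172 rect [542.7 176.6] [44.5 48.2] 41.3 mean [543.5 177.1] axis deg 161.3 z 0.0727
pipe
1012 rect [537.4 159.1] [ 79.  224.1] 65.1 mean [541.2 170.6] axis deg 158.1 z 0.0306
side bar
284 rect [ 556.2 -343. ] [ 20.2 108.7] 88.0 mean [ 554.6 -340.9] axis deg 179.0 z 0.1401
side mouth
320 rect [541.5 175.5] [48.  46.3] 2.4 mean [543.1 174.3] axis deg -137.1 z 0.0728
pointer [0.53443719 0.1535288  0.039     ] [0.52575873 0.12146126 0.039     ] -105.14324872744587
pipe [0.65147553 0.13391293 0.02      ] [0.44244446 0.21508206 0.02      ] [0.54695999 0.17449749 0.02      ] 158.77824471443424
bolts [0.54355602 0.17537072 0.012     ]
[0.54427329 0.1722541  0.074     ] [0.02484042 0.02457879 0.02311338 0.02529701 0.02543679 0.02322678] [  90.89430874   33.00502086  -23.32172742  -89.28180323 -145.84405659
  153.12070797]
[0.54024965 0.17506702 0.074     ] [0.02508579 0.02427805 0.02347508 0.02550049 0.02384845 0.02470456] [  10.26775704  -46.12835285 -113.5646702  -167.78488398  134.17597004
   67.59186606]
pointer side [0.53264891 0.15615052 0.039     ] [0.51841426 0.12367371 0.039     ] -113.66794103495913
jaw y deg 67.84270142872172
```

```bash
python3 - <<'E'
from h import *
crop('top1',150,160,200,205,14,'c4');crop('side1',160,265,215,320,11,'c5')
for t,box in(('top1',(178,170,200,200)),('side1',(185,265,218,310))):
    W=world(load(t));p=sel(W,*box,.030,.048)
    d=np.hypot(p[:,0]-.543,p[:,1]-.1755);p=p[(d>.034)&(d<.062)]
    ang=np.degrees(np.arctan2(p[:,1]-.1755,p[:,0]-.543));k=(ang>-130)&(ang<-90);print(t,k.sum(),np.round(np.sort(ang[k])[::4],0),np.median(ang[k]));rect(p[k])
E
```

```text
top1 42 [-116. -115. -114. -113. -111. -110. -109. -108. -107. -106. -104.] -109.90309361255606
42 rect [527.3 132.6] [22.8 10. ] 70.6 mean [527.1 132.1] axis deg 68.1 z 0.0384
side1 78 [-120. -119. -119. -118. -117. -117. -116. -116. -115. -114. -113. -113.
 -112. -111. -111. -110. -109. -108. -107. -106.] -113.55169803925507
78 rect [525.1 133.1] [23.7 10.6] 67.2 mean [524.9 133.7] axis deg 70.4 z 0.0384
```

View pics/c4.png

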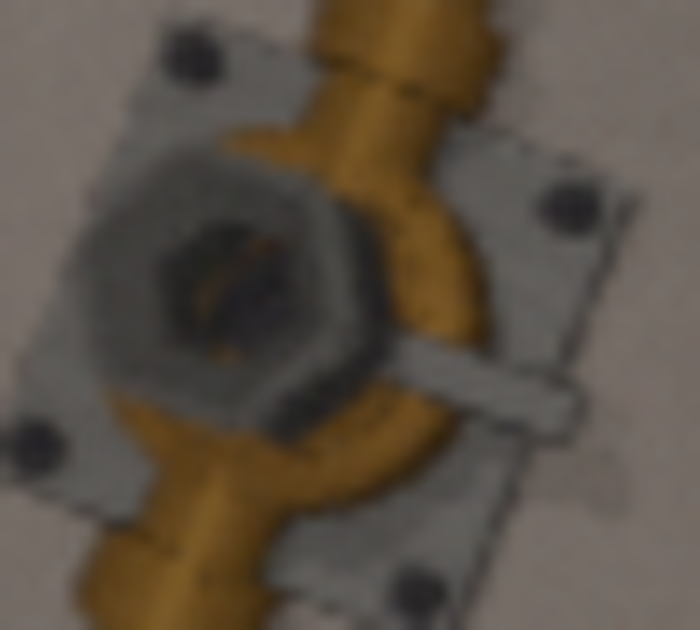

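View pics/c5.png

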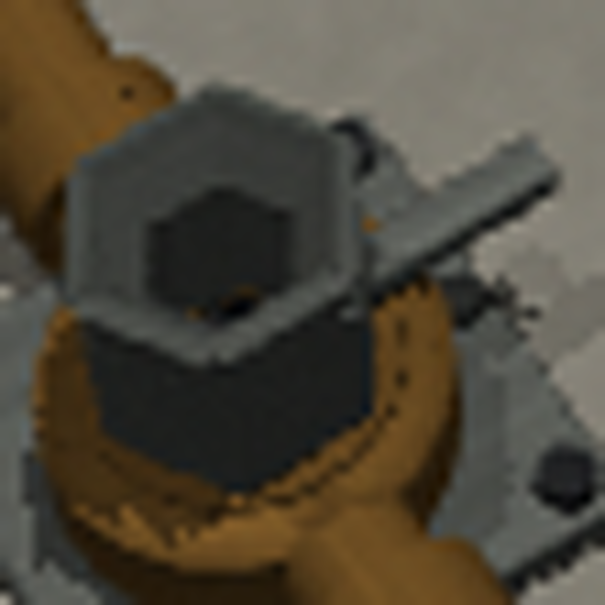

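The bar centre is at about (557.5, -343) mm, running along 178.7°, with its top at z 141. The valve axis is at about (543, 175.5) mm. The pointer is at about -110.5° against a pipe angle of -21.5°, so the socket's x axis is at about -20°. I'll take the bar with the jaw at -91.3°, which leaves wrist range for the counter-clockwise turn. First I'll travel to above the key.

```bash
python3 -m inch '[{"fingers":60,"dx":10,"dy":-30,"dz":0,"roll":-5},{"fingers":60,"dx":20,"dy":-65,"dz":0,"roll":-12},{"fingers":60,"dx":303,"dy":-967,"dz":0,"roll":-19},{"fingers":60,"dx":303,"dy":-967,"dz":0,"roll":-26},{"fingers":60,"dx":303,"dy":-967,"dz":0,"roll":-33},{"fingers":60,"dx":303,"dy":-967,"dz":0,"roll":-40},{"fingers":60,"dx":303,"dy":-967,"dz":0,"roll":-47},{"fingers":60,"dx":303,"dy":-967,"dz":0,"roll":-54},{"fingers":60,"dx":303,"dy":-967,"dz":0,"roll":-61},{"fingers":60,"dx":303,"dy":-967,"dz":0,"roll":-68},{"fingers":60,"dx":303,"dy":-967,"dz":0,"roll":-75},{"fingers":60,"dx":303,"dy":-967,"dz":0,"roll":-82},{"fingers":60,"dx":303,"dy":-967,"dz":0,"roll":-89},{"fingers":60,"dx":303,"dy":-967,"dz":0,"roll":-96},{"fingers":60,"dx":303,"dy":-967,"dz":0,"roll":-103},{"fingers":60,"dx":303,"dy":-967,"dz":0,"roll":-110},{"fingers":60,"dx":303,"dy":-967,"dz":0,"roll":-117}]'
python3 -c "
from h import *
s=robot.sense();R=s['orientation'];print(np.degrees(np.arctan2(R[1,1],R[0,1])),s['ee_pos'],s['joint_positions'],s['wrist_force'])"
```

```text
t: 1.52
ee_pos: [0.4613, -0.0389, 0.2299]
orientation: [[0.761, 0.649, -0.001], [0.649, -0.761, 0.002], [0.0, -0.002, -1.0]]
wrist_force: [1.0, -0.6, 0.2]
width: 0.0602
-49.52658752747288 [ 0.46125389 -0.03892156  0.22992064] [-1.39180911e-01 -1.44784244e-01  2.03816371e+00  1.65338961e-03
  1.24961531e+00  7.24698310e-01] [ 1.03050294 -0.56906908  0.20237787]
```

```bash
python3 -m inch '[{"fingers":60,"dx":12,"dy":-38,"dz":0,"roll":-7},{"fingers":60,"dx":24,"dy":-76,"dz":0,"roll":-14},{"fingers":60,"dx":36,"dy":-114,"dz":0,"roll":-21},{"fingers":60,"dx":48,"dy":-152,"dz":0,"roll":-28},{"fingers":60,"dx":60,"dy":-190,"dz":0,"roll":-35},{"fingers":60,"dx":72,"dy":-228,"dz":0,"roll":-41.8},{"fingers":60,"dx":84,"dy":-266,"dz":0,"roll":-41.8},{"fingers":60,"dx":92,"dy":-290,"dz":-10,"roll":-41.8},{"fingers":60,"dx":96,"dy":-304,"dz":-20,"roll":-41.8},{"fingers":60,"dx":96,"dy":-304,"dz":-40,"roll":-41.8},{"fingers":60,"dx":96,"dy":-304,"dz":-60,"roll":-41.8},{"fingers":60,"dx":96,"dy":-304,"dz":-70,"roll":-41.8},{"fingers":60,"dx":96,"dy":-304,"dz":-70,"roll":-41.8}]'
python3 - <<'E'
from h import *
s=robot.sense();R=s['orientation'];print(np.degrees(np.arctan2(R[1,1],R[0,1])),s['ee_pos'],s['joint_positions'])
snap('side','side2');snap('top','top2');crop('side2',260,30,380,200,4,'c6')
E
```

```text
t: 2.6
ee_pos: [0.5549, -0.3415, 0.1557]
orientation: [[1.0, -0.023, -0.006], [-0.023, -1.0, 0.006], [-0.006, -0.006, -1.0]]
wrist_force: [0.6, -0.1, -0.7]
width: 0.0603
-91.33854771701573 [ 0.55486292 -0.34146342  0.15566109] [-0.59092777  0.27970711  1.72741794  0.0021251   1.14280613  1.00232225]
```

View pics/c6.png

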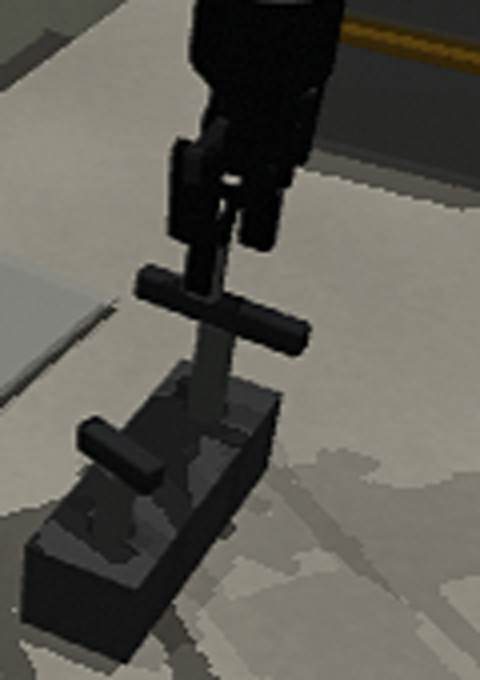

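View pics/top2.png

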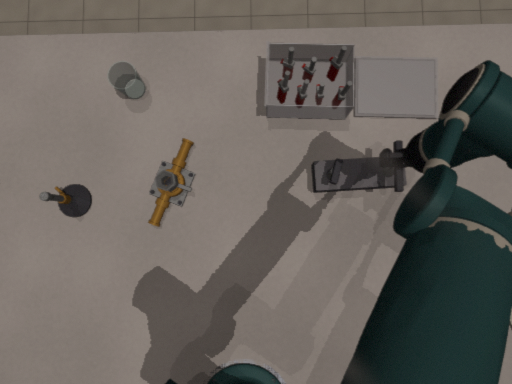

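The c6 crop shows the fingers straddling the long bar, with the shank visible below them. Lowering until the TCP is 3 mm above the bar's underside, so the pads clear the shank's corners, then gripping.

```bash
python3 -m inch '[{"fingers":60,"dx":2,"dy":-1.5,"dz":-15,"roll":0},{"fingers":60,"dx":2,"dy":-1.5,"dz":-29.5,"roll":0},{"fingers":60,"dx":2,"dy":-1.5,"dz":-29.5,"roll":0},{"fingers":0,"dx":2,"dy":-1.5,"dz":-29.5,"roll":0},{"fingers":0,"dx":2,"dy":-1.5,"dz":-29.5,"roll":0},{"fingers":0,"dx":2,"dy":-1.5,"dz":-29.5,"roll":0},{"fingers":0,"dx":2,"dy":-1.5,"dz":-29.5,"roll":0},{"fingers":0,"dx":2,"dy":-1.5,"dz":-29.5,"roll":0},{"fingers":0,"dx":2,"dy":-1.5,"dz":-29.5,"roll":0},{"fingers":0,"dx":2,"dy":-1.5,"dz":-29.5,"roll":0},{"fingers":0,"dx":2,"dy":-1.5,"dz":-29.5,"roll":0},{"fingers":0,"dx":2,"dy":-1.5,"dz":-29.5,"roll":0}]' 90
```

```text
t: 3.7
ee_pos: [0.5596, -0.3444, 0.1312]
orientation: [[1.0, -0.023, 0.001], [-0.023, -1.0, 0.002], [0.001, -0.002, -1.0]]
wrist_force: [1.1, 0.1, 5.6]
width: 0.0129
```

```bash
python3 - <<'E'
from h import *
s=robot.sense();print(s['ee_pos'],s['width'],s['wrist_force'])
snap('side','side3');crop('side3',290,50,350,150,7,'c7')
E
```

```text
[ 0.55964475 -0.34444936  0.13116217] 0.012949315244697397 [1.115993   0.07852358 5.64579338]
```

View pics/c7.png

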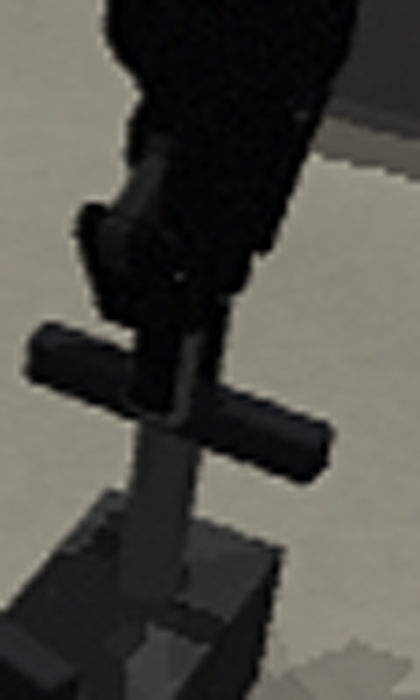

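The fingers closed only on their tips. The pads tilted (12.9 mm reading on a 16 mm bar) and pushed the tool up 5 mm, so this grip would slip. I'll re-grip about 27 mm off the shank, on the robot's side, where the pads can go down fully over the bar.

```bash
python3 -m inch '[{"fingers":60,"dx":0,"dy":0,"dz":0,"roll":0},{"fingers":60,"dx":0,"dy":0,"dz":0,"roll":0},{"fingers":60,"dx":0,"dy":0,"dz":0,"roll":0},{"fingers":60,"dx":-10,"dy":1,"dz":0,"roll":0},{"fingers":60,"dx":-20,"dy":1,"dz":0,"roll":0},{"fingers":60,"dx":-28,"dy":1.5,"dz":-3,"roll":0},{"fingers":60,"dx":-28,"dy":1.5,"dz":-10,"roll":0},{"fingers":60,"dx":-28,"dy":1.5,"dz":-18,"roll":0},{"fingers":60,"dx":-28,"dy":1.5,"dz":-18,"roll":0},{"fingers":60,"dx":-28,"dy":1.5,"dz":-18,"roll":0},{"fingers":60,"dx":-28,"dy":1.5,"dz":-18,"roll":0}]'
python3 - <<'E'
from h import *
snap('top','top3');snap('side','side3b')
W=world(load('top3'));rect(sel(W,385,130,420,200,.134,.149))
W=world(load('side3b'));rect(sel(W,285,90,345,125,.134,.149))
crop('top3',340,120,440,210,7,'c8')
E
```

```text
t: 4.67
ee_pos: [0.5318, -0.3429, 0.1128]
orientation: [[1.0, -0.023, 0.001], [-0.023, -1.0, 0.002], [0.001, -0.002, -1.0]]
wrist_force: [-0.3, -0.5, 0.6]
width: 0.0599
257 rect [ 559.2 -343.3] [ 16.9 109.9] 88.8 mean [ 567.7 -342.4] axis deg 178.7 z 0.1404
287 rect [ 552.2 -350.5] [79.5 99.6] 61.6 mean [ 546.8 -338.3] axis deg 176.8 z 0.1403
```

View pics/c8.png

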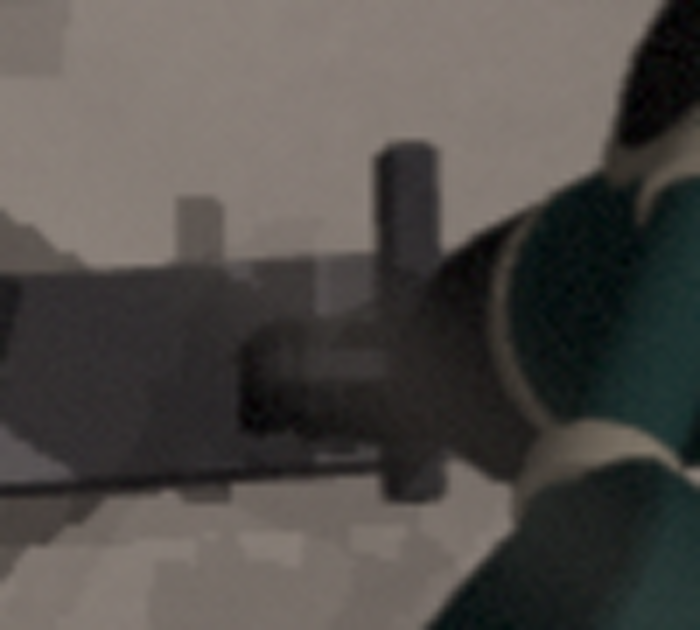

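The c8 crop shows the bar undisturbed, with its centre still at (559, -343) mm and the gripper over its near half. Gripping now.

```bash
python3 -m inch '[{"fingers":0,"dx":0,"dy":0,"dz":0,"roll":0},{"fingers":0,"dx":0,"dy":0,"dz":0,"roll":0},{"fingers":0,"dx":0,"dy":0,"dz":0,"roll":0},{"fingers":0,"dx":0,"dy":0,"dz":0,"roll":0},{"fingers":0,"dx":0,"dy":0,"dz":0,"roll":0},{"fingers":0,"dx":0,"dy":0,"dz":0,"roll":0},{"fingers":0,"dx":0,"dy":0,"dz":0,"roll":0},{"fingers":0,"dx":0,"dy":0,"dz":0,"roll":0},{"fingers":0,"dx":0,"dy":0,"dz":0,"roll":0}]' 110
```

```text
t: 5.52
ee_pos: [0.5323, -0.3434, 0.1139]
orientation: [[1.0, -0.023, 0.002], [-0.023, -1.0, 0.001], [0.002, -0.001, -1.0]]
wrist_force: [-0.6, -0.7, 3.5]
width: 0.0141
```

```bash
python3 -m inch '[{"fingers":0,"dx":0,"dy":0,"dz":4,"roll":0},{"fingers":0,"dx":0,"dy":0,"dz":12,"roll":0},{"fingers":0,"dx":0,"dy":0,"dz":22,"roll":0},{"fingers":0,"dx":0,"dy":0,"dz":34,"roll":0},{"fingers":0,"dx":0,"dy":0,"dz":48,"roll":0},{"fingers":0,"dx":0,"dy":0,"dz":64,"roll":0},{"fingers":0,"dx":0,"dy":0,"dz":80,"roll":0},{"fingers":0,"dx":0,"dy":0,"dz":100,"roll":0},{"fingers":0,"dx":0,"dy":0,"dz":120,"roll":0},{"fingers":0,"dx":0,"dy":0,"dz":135,"roll":0},{"fingers":0,"dx":0,"dy":0,"dz":145,"roll":0},{"fingers":0,"dx":0,"dy":0,"dz":145,"roll":0}]'
python3 - <<'E'
from h import *
s=robot.sense();print(s['ee_pos'],s['width'],s['wrist_force'],s['moment'])
snap('side','side4');crop('side4',270,10,370,150,5,'c9')
E
```

```text
t: 6.52
ee_pos: [0.5338, -0.3444, 0.2635]
orientation: [[1.0, -0.023, 0.007], [-0.023, -1.0, -0.003], [0.007, 0.003, -1.0]]
wrist_force: [1.3, -0.1, -2.3]
width: 0.0143
[ 0.53381383 -0.34435557  0.26350454] 0.014301341384678251 [ 1.32282117 -0.06848422 -2.30936644] [0.04240774 0.03601707 0.02510893]
```

View pics/c9.png

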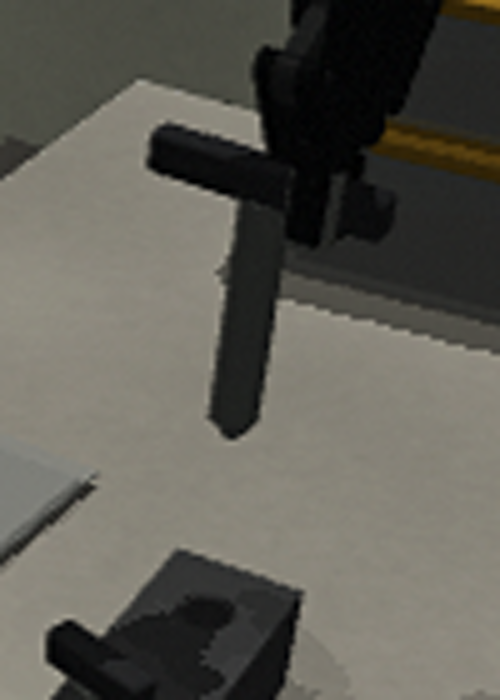

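The key hangs nearly upright in the grip, with its tip at about z 0.155. That clears the short key, so I'm carrying it to the valve and turning it -19° on the way.

```bash
python3 -m inch '[{"fingers":0,"dx":0,"dy":10,"dz":0,"roll":0},{"fingers":0,"dx":-1,"dy":30,"dz":0,"roll":-1},{"fingers":0,"dx":-2,"dy":60,"dz":0,"roll":-3},{"fingers":0,"dx":-3,"dy":95,"dz":0,"roll":-5},{"fingers":0,"dx":-4,"dy":130,"dz":0,"roll":-7},{"fingers":0,"dx":-5,"dy":165,"dz":0,"roll":-9},{"fingers":0,"dx":-6,"dy":200,"dz":0,"roll":-11},{"fingers":0,"dx":-7,"dy":235,"dz":0,"roll":-13},{"fingers":0,"dx":-8,"dy":270,"dz":0,"roll":-15},{"fingers":0,"dx":-9,"dy":305,"dz":0,"roll":-17},{"fingers":0,"dx":-10,"dy":340,"dz":0,"roll":-18.7},{"fingers":0,"dx":-11,"dy":375,"dz":0,"roll":-18.7},{"fingers":0,"dx":-12,"dy":410,"dz":0,"roll":-18.7},{"fingers":0,"dx":-13,"dy":445,"dz":0,"roll":-18.7},{"fingers":0,"dx":-14,"dy":480,"dz":0,"roll":-18.7},{"fingers":0,"dx":-15,"dy":508,"dz":0,"roll":-18.7},{"fingers":0,"dx":-16,"dy":523,"dz":0,"roll":-18.7},{"fingers":0,"dx":-16,"dy":529,"dz":0,"roll":-18.7},{"fingers":0,"dx":-16,"dy":529,"dz":0,"roll":-18.7},{"fingers":0,"dx":-16,"dy":529,"dz":0,"roll":-18.7}]'
python3 - <<'E'
from h import *
s=robot.sense();print(s['ee_pos'],s['width'],s['wrist_force'],s['moment'],s['joint_positions'])
snap('side','side5');snap('top','top5');crop('side5',130,100,290,360,3,'c10');crop('top5',100,110,240,230,5,'c11')
E
```

```text
t: 8.23
ee_pos: [0.5163, 0.1847, 0.2603]
orientation: [[0.94, -0.341, 0.003], [-0.341, -0.94, -0.004], [0.004, 0.003, -1.0]]
wrist_force: [1.1, -0.4, -3.7]
width: 0.0143
[0.51631584 0.1846672  0.26026766] 0.014320441370262848 [ 1.05077643 -0.40218231 -3.7178231 ] [-0.01615046  0.10022555  0.02756304] [ 0.30105214  0.00604018  1.84109671 -0.00490101  1.29323977  2.22152632]
```

View pics/c10.png

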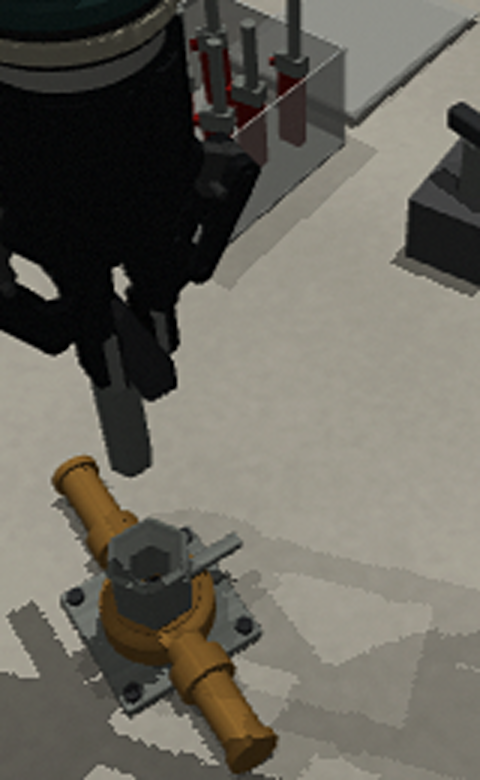

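View pics/c11.png

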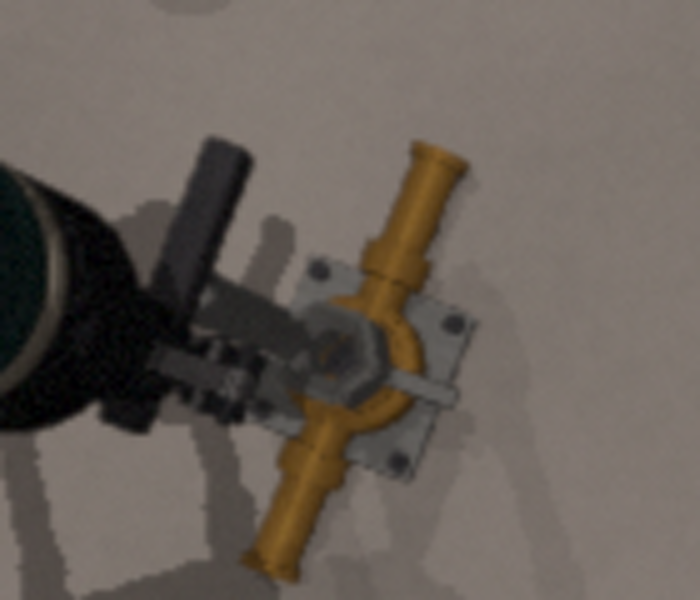

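```bash
python3 - <<'E'
from h import *
cs=load('side5');ct=load('top5')
def pr(c,X):
    p=c['R']@np.array(X)+c['t'];return np.round([c['fx']*p[0]/p[2]+c['cx'],c['fy']*p[1]/p[2]+c['cy']],1)
s=robot.sense();tc=np.array([.5163,.1847])
ax=tc+27*.001*np.array([np.cos(np.radians(-20)),np.sin(np.radians(-20))]);print('axis',ax)
for z in(.152,.20,.26):
    p=pr(cs,[*ax,z]);q=pr(ct,[*ax,z]);print(z,'side',p,(p-[130,100])*3,'top',q,(q-[100,110])*5)
W=world(ct);rect(sel(W,120,130,152,180,.27,.30))
W=world(cs);p=sel(W,150,225,185,262,.1,.3);
for lo in np.arange(.14,.25,.01):
    k=p[(p[:,2]>lo)&(p[:,2]<lo+.01)]
    if len(k): print(round(lo,2),len(k),k.mean(0).round(4),(k.min(0)).round(4),k.max(0).round(4))
W=world(ct);p=sel(W,130,155,168,190,.1,.24);
for lo in np.arange(.14,.25,.01):
    k=p[(p[:,2]>lo)&(p[:,2]<lo+.01)]
    if len(k): print('top',round(lo,2),len(k),k.mean(0).round(4),(k.min(0)).round(4),k.max(0).round(4))
crop('side5',140,200,200,300,7,'c12')
E
```

```text
axis [0.5416717  0.17546546]
0.152 side [173.2 257.5] [129.6 472.5] top [155.2 176. ] [276. 330.]
0.2 side [169.2 238.3] [117.6 414.9] top [148.4 172.9] [242.  314.5]
0.26 side [163.6 211. ] [100.8 333. ] top [138.5 168.4] [192.5 292. ]
407 rect [557.9 168. ] [19.9 73.7] 74.3 mean [560.6 165.5] axis deg 162.3 z 0.2855
0.15 1 [0.5351 0.1777 0.1584] [0.5351 0.1777 0.1584] [0.5351 0.1777 0.1584]
0.16 25 [0.5338 0.1813 0.1681] [0.5286 0.1737 0.165 ] [0.5424 0.1858 0.17  ]
0.17 61 [0.5334 0.1796 0.1758] [0.5282 0.1641 0.1704] [0.5442 0.1857 0.1799]
0.18 53 [0.5344 0.1811 0.1854] [0.5282 0.1639 0.1805] [0.5435 0.1863 0.1899]
0.19 66 [0.5334 0.1805 0.1949] [0.5284 0.1661 0.19  ] [0.5434 0.1863 0.1999]
0.2 64 [0.5335 0.1799 0.2049] [0.528  0.1654 0.2001] [0.5434 0.1862 0.2099]
0.21 66 [0.5337 0.1808 0.2149] [0.5283 0.168  0.2101] [0.5438 0.1861 0.2195]
0.22 67 [0.5342 0.1814 0.2249] [0.5284 0.173  0.2201] [0.5435 0.1863 0.2297]
0.23 18 [0.5363 0.183  0.2325] [0.5288 0.1737 0.2302] [0.5436 0.1861 0.2356]
top 0.16 7 [0.539  0.1674 0.167 ] [0.5315 0.165  0.1651] [0.5478 0.172  0.1686]
top 0.17 17 [0.5378 0.1677 0.1752] [0.5303 0.1642 0.1701] [0.5484 0.1732 0.1797]
top 0.18 17 [0.5383 0.1673 0.1865] [0.5306 0.1642 0.1808] [0.549  0.1731 0.1899]
top 0.19 14 [0.5377 0.1675 0.1963] [0.5314 0.1646 0.1914] [0.5462 0.1722 0.1997]
top 0.2 17 [0.5384 0.1684 0.2054] [0.5304 0.1643 0.2016] [0.5487 0.1802 0.2085]
top 0.21 19 [0.5384 0.1676 0.2154] [0.5309 0.1646 0.2101] [0.5486 0.1741 0.2199]
top 0.22 15 [0.5389 0.1671 0.2251] [0.5319 0.1649 0.2207] [0.5478 0.172  0.2288]
top 0.23 22 [0.538  0.1687 0.235 ] [0.5304 0.1646 0.2302] [0.5484 0.1822 0.2397]
```

View pics/c12.png

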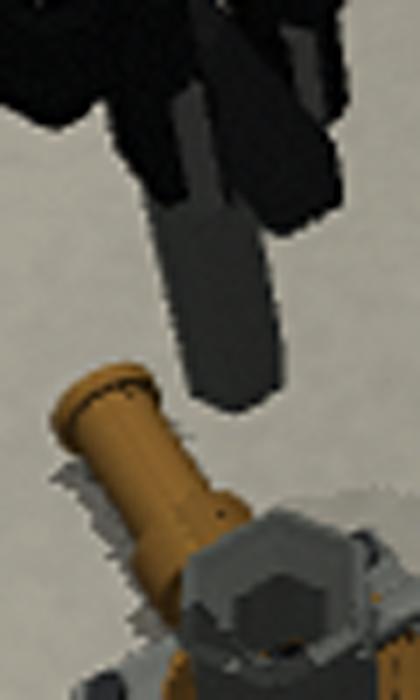

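Both cameras show the shank vertical, with its axis at about (541, 175.5) mm and the tip at about z 0.152–0.156. That's within 2 mm of the socket axis. Lowering into the funnel.

```bash
python3 -m inch '[{"fingers":0,"dx":1,"dy":0,"dz":-10,"roll":0},{"fingers":0,"dx":1.5,"dy":0,"dz":-25,"roll":0},{"fingers":0,"dx":1.5,"dy":0,"dz":-40,"roll":0},{"fingers":0,"dx":1.5,"dy":0,"dz":-55,"roll":0},{"fingers":0,"dx":1.5,"dy":0,"dz":-65,"roll":0},{"fingers":0,"dx":1.5,"dy":0,"dz":-72,"roll":0},{"fingers":0,"dx":1.5,"dy":0,"dz":-78,"roll":0},{"fingers":0,"dx":1.5,"dy":0,"dz":-84,"roll":0},{"fingers":0,"dx":1.5,"dy":0,"dz":-88,"roll":0},{"fingers":0,"dx":1.5,"dy":0,"dz":-92,"roll":0},{"fingers":0,"dx":1.5,"dy":0,"dz":-92,"roll":0},{"fingers":0,"dx":1.5,"dy":0,"dz":-92,"roll":0}]'
```

```text
t: 9.33
ee_pos: [0.5184, 0.184, 0.1689]
orientation: [[0.939, -0.343, 0.004], [-0.343, -0.939, -0.004], [0.005, 0.002, -1.0]]
wrist_force: [0.2, 0.3, -3.4]
width: 0.0142
```

```bash
python3 -m inch '[{"fingers":0,"dx":0,"dy":0,"dz":-4,"roll":0},{"fingers":0,"dx":0,"dy":0,"dz":-8,"roll":0},{"fingers":0,"dx":0,"dy":0,"dz":-12,"roll":0},{"fingers":0,"dx":0,"dy":0,"dz":-16,"roll":0},{"fingers":0,"dx":0,"dy":0,"dz":-20,"roll":0},{"fingers":0,"dx":0,"dy":0,"dz":-24,"roll":0},{"fingers":0,"dx":0,"dy":0,"dz":-24,"roll":0},{"fingers":0,"dx":0,"dy":0,"dz":-24,"roll":0}]'
```

```text
t: 10.0
ee_pos: [0.5182, 0.1839, 0.1445]
orientation: [[0.939, -0.343, 0.003], [-0.343, -0.939, -0.004], [0.004, 0.003, -1.0]]
wrist_force: [-0.8, -0.1, -3.1]
width: 0.0145
```

No resistance, so it's going in. Lowering the rest of the way.

```bash
python3 -m inch '[{"fingers":0,"dx":0,"dy":0,"dz":-3,"roll":0},{"fingers":0,"dx":0,"dy":0,"dz":-6,"roll":0},{"fingers":0,"dx":0,"dy":0,"dz":-9,"roll":0},{"fingers":0,"dx":0,"dy":0,"dz":-11,"roll":0},{"fingers":0,"dx":0,"dy":0,"dz":-11,"roll":0},{"fingers":0,"dx":0,"dy":0,"dz":-11,"roll":0}]'
python3 - <<'E'
from h import *
s=robot.sense();print(s['ee_pos'],s['wrist_force'],s['moment'])
snap('side','side6');snap('top','top6');crop('side6',130,180,230,360,4,'c13')
W=world(load('top6'));rect(sel(W,120,120,200,195,.152,.172))
E
```

```text
t: 10.5
ee_pos: [0.5186, 0.1842, 0.1348]
orientation: [[0.939, -0.343, 0.004], [-0.343, -0.939, -0.003], [0.005, 0.002, -1.0]]
wrist_force: [-2.5, 0.4, 5.5]
width: 0.0143
[0.51858444 0.18424527 0.13482348] [-2.45808969  0.42857191  5.51267247] [-0.1123807   0.61307549  0.00880742]
244 rect [550.4 172.9] [16.7 95.5] 69.4 mean [565.  165.9] axis deg 161.9 z 0.1612
```

View pics/c13.png

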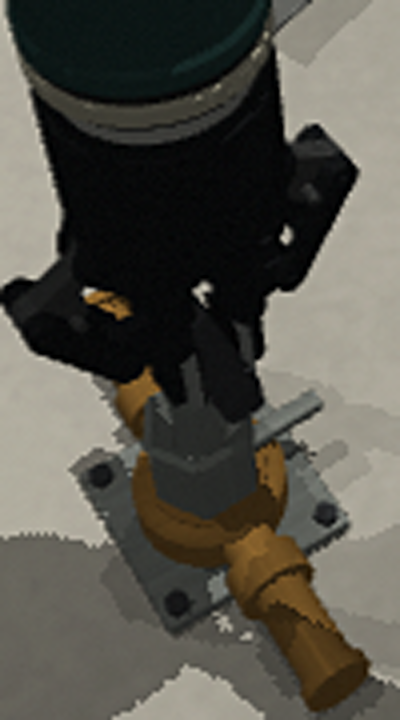

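View pics/top6.png

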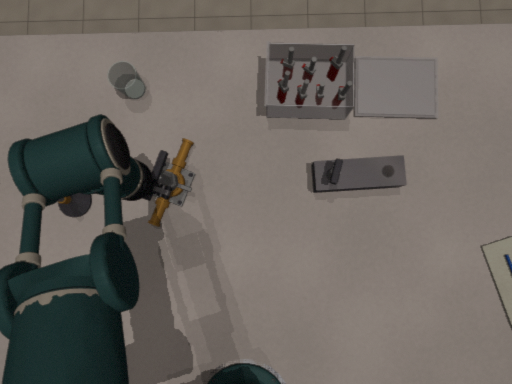

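The bar top reads z 0.161, so the tip is at 0.030 and the key is fully home. The short key is still in the rack. Turning counter-clockwise along an arc around the spindle, first 42°.

```bash
python3 -m inch '[{"fingers":0,"dx":-0.5,"dy":-1.6,"dz":0,"roll":3.5},{"fingers":0,"dx":-0.9,"dy":-3.2,"dz":0,"roll":7},{"fingers":0,"dx":-1.3,"dy":-4.8,"dz":0,"roll":10.5},{"fingers":0,"dx":-1.5,"dy":-6.4,"dz":0,"roll":14},{"fingers":0,"dx":-1.6,"dy":-8,"dz":0,"roll":17.5},{"fingers":0,"dx":-1.6,"dy":-9.7,"dz":0,"roll":21},{"fingers":0,"dx":-1.5,"dy":-11.4,"dz":0,"roll":24.5},{"fingers":0,"dx":-1.4,"dy":-13,"dz":0,"roll":28},{"fingers":0,"dx":-1.1,"dy":-14.6,"dz":0,"roll":31.5},{"fingers":0,"dx":-0.7,"dy":-16.2,"dz":0,"roll":35},{"fingers":0,"dx":-0.2,"dy":-17.8,"dz":0,"roll":38.5},{"fingers":0,"dx":0.3,"dy":-19.3,"dz":0,"roll":42},{"fingers":0,"dx":0.3,"dy":-19.3,"dz":0,"roll":42}]'
python3 - <<'E'
from h import *
s=robot.sense();print(s['ee_pos'],s['wrist_force'],s['moment'],s['joint_positions'][5])
E
```

```text
t: 11.68
ee_pos: [0.5186, 0.1658, 0.1349]
orientation: [[0.927, 0.375, 0.005], [0.375, -0.927, 0.002], [0.005, -0.0, -1.0]]
wrist_force: [-2.6, 4.1, -0.1]
width: 0.0142
[0.51858187 0.1658272  0.13487277] [-2.60304333  4.11115309 -0.09435728] [0.96581015 0.52436376 0.11456004] 1.4496395026740456
```

```bash
python3 -m inch '[{"fingers":0,"dx":0.7,"dy":-1.9,"dz":0,"roll":3.5},{"fingers":0,"dx":1.5,"dy":-3.5,"dz":0,"roll":7},{"fingers":0,"dx":2.4,"dy":-4.9,"dz":0,"roll":10.5},{"fingers":0,"dx":3.4,"dy":-6.3,"dz":0,"roll":14},{"fingers":0,"dx":4.4,"dy":-7.6,"dz":0,"roll":17.5},{"fingers":0,"dx":5.5,"dy":-8.8,"dz":0,"roll":21},{"fingers":0,"dx":6.7,"dy":-10,"dz":0,"roll":24.5},{"fingers":0,"dx":7.9,"dy":-11.1,"dz":0,"roll":28},{"fingers":0,"dx":9.2,"dy":-12.1,"dz":0,"roll":31.5},{"fingers":0,"dx":10.5,"dy":-13,"dz":0,"roll":35},{"fingers":0,"dx":11.9,"dy":-13.9,"dz":0,"roll":38.5},{"fingers":0,"dx":13.4,"dy":-14.7,"dz":0,"roll":42},{"fingers":0,"dx":14.9,"dy":-15.3,"dz":0,"roll":45.5},{"fingers":0,"dx":16.4,"dy":-15.9,"dz":0,"roll":49},{"fingers":0,"dx":16.4,"dy":-15.9,"dz":0,"roll":49}]'
python3 - <<'E'
from h import *
s=robot.sense();print(s['ee_pos'],s['wrist_force'],s['moment'],s['joint_positions'][5])
snap('side','side7');snap('top','top7');crop('side7',130,180,230,360,4,'c14');crop('top7',110,120,220,240,5,'c15')
E
```

```text
t: 12.93
ee_pos: [0.5342, 0.1507, 0.1347]
orientation: [[0.326, 0.945, -0.001], [0.945, -0.326, 0.006], [0.006, -0.002, -1.0]]
wrist_force: [-3.1, 4.3, 1.0]
width: 0.0141
[0.53417936 0.1506821  0.13468252] [-3.07653839  4.30049268  1.0417029 ] [0.87758547 0.89361702 0.10469958] 0.5548798611630195
```

View pics/c14.png

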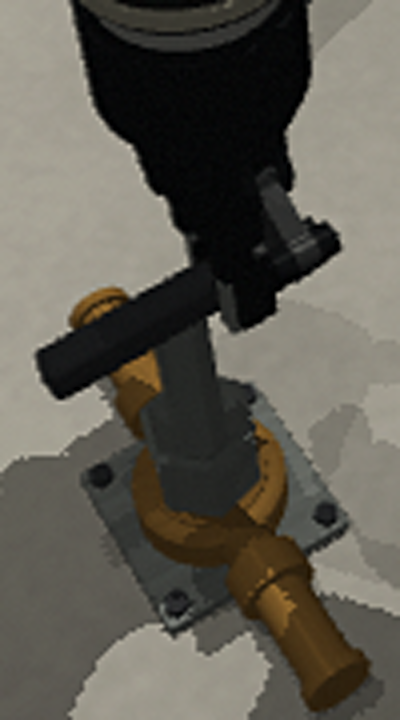

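View pics/c15.png

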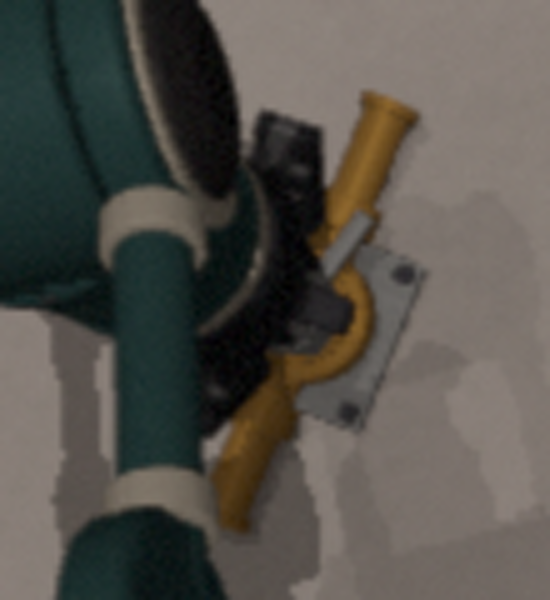

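The valve is turning and the key is still home. In c15 the pointer tip at (365,220) is still about 12–15° short of the pipe, which fits the play in the socket. Continuing.

```bash
python3 -m inch '[{"fingers":0,"dx":1.1,"dy":-0.3,"dz":0,"roll":2.5},{"fingers":0,"dx":2.3,"dy":-0.6,"dz":0,"roll":5},{"fingers":0,"dx":3.4,"dy":-0.9,"dz":0,"roll":7.5},{"fingers":0,"dx":4.5,"dy":-1.1,"dz":0,"roll":10},{"fingers":0,"dx":5.5,"dy":-1.2,"dz":0,"roll":12},{"fingers":0,"dx":5.5,"dy":-1.2,"dz":0,"roll":12}]'
python3 - <<'E'
from h import *
s=robot.sense();print(s['ee_pos'],s['wrist_force'],s['moment'],s['joint_positions'][5])
snap('top','top8');crop('top8',110,120,220,240,5,'c16')
W=world(load('top8'));p=sel(W,165,150,195,190,.030,.048)
d=np.hypot(p[:,0]-.543,p[:,1]-.1755);p=p[(d>.040)&(d<.062)]
ang=np.degrees(np.arctan2(p[:,1]-.1755,p[:,0]-.543));print(np.round(np.sort(ang)))
E
```

```text
t: 13.53
ee_pos: [0.5392, 0.1497, 0.1347]
orientation: [[0.126, 0.992, -0.003], [0.992, -0.126, 0.006], [0.006, -0.003, -1.0]]
wrist_force: [-2.9, 2.5, 0.8]
width: 0.0143
[0.5392236  0.1497318  0.13469791] [-2.9463694   2.54301205  0.80354078] [0.47130075 0.77687337 0.04963844] 0.3455584907485875
[-34. -34. -34. -33. -32. -32. -32. -32. -32. -31. -31. -31. -31. -31.
 -30. -30. -29. -29. -29. -29. -29. -29. -29. -28. -28. -28. -28. -27.
 -27. -26. -26. -26. -26. -26. -25. -25. -24. -24. -23. -23. -23. -22.
 -22. -22. -21. -21. -21. -21. -20. -20. -20. -19. -19. -18. -18. -18.
 -17. -17. -17. -16. -16. -15. -14. -14. -14. -14. -13. -13. -13. -11.
 -11. -11. -10. -10. -10.  -7.  -7.]
```

View pics/c16.png

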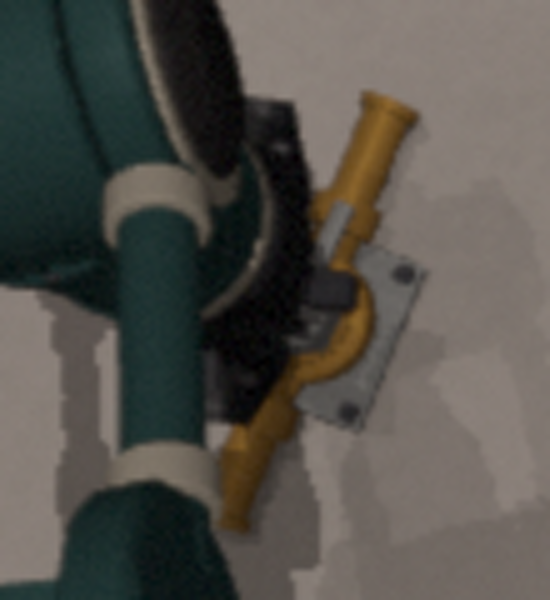

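```bash
python3 -m inch '[{"fingers":0,"dx":1.0,"dy":-0.1,"dz":0,"roll":2},{"fingers":0,"dx":2.0,"dy":-0.2,"dz":0,"roll":4},{"fingers":0,"dx":2.4,"dy":-0.2,"dz":0,"roll":5},{"fingers":0,"dx":2.4,"dy":-0.2,"dz":0,"roll":5}]'
python3 - <<'E'
from h import *
s=robot.sense();print(s['ee_pos'],s['wrist_force'],s['moment'],s['joint_positions'][5])
snap('top','top9');crop('top9',140,140,200,200,10,'c17')
E
```

```text
t: 13.92
ee_pos: [0.5413, 0.1496, 0.1346]
orientation: [[0.042, 0.999, -0.004], [0.999, -0.042, 0.006], [0.006, -0.004, -1.0]]
wrist_force: [-3.1, 2.3, 0.5]
width: 0.0142
[0.54133593 0.14956755 0.13464666] [-3.13043099  2.27918896  0.49267978] [ 0.4703031   0.73285024 -0.09061023] 0.25978271334326075
```

View pics/c17.png

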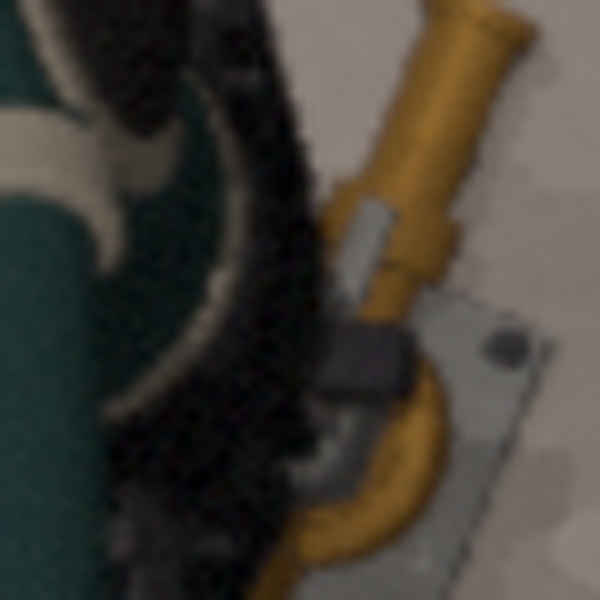

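The pointer now lies parallel to the pipe and the wrist moment has risen at the stop, so the valve is open. Releasing, then going straight up.

```bash
python3 -m inch '[{"fingers":50,"dx":0,"dy":0,"dz":0,"roll":0},{"fingers":50,"dx":0,"dy":0,"dz":0,"roll":0},{"fingers":50,"dx":0,"dy":0,"dz":0,"roll":0},{"fingers":50,"dx":0,"dy":0,"dz":0,"roll":0},{"fingers":50,"dx":0,"dy":0,"dz":0,"roll":0},{"fingers":50,"dx":0,"dy":0,"dz":0,"roll":0}]'
python3 -m inch '[{"fingers":50,"dx":0,"dy":0,"dz":4,"roll":0},{"fingers":50,"dx":0,"dy":0,"dz":12,"roll":0},{"fingers":50,"dx":0,"dy":0,"dz":24,"roll":0},{"fingers":50,"dx":0,"dy":0,"dz":40,"roll":0},{"fingers":50,"dx":0,"dy":0,"dz":60,"roll":0},{"fingers":50,"dx":0,"dy":0,"dz":85,"roll":0},{"fingers":50,"dx":0,"dy":0,"dz":115,"roll":0},{"fingers":50,"dx":-30,"dy":0,"dz":130,"roll":0},{"fingers":50,"dx":-60,"dy":30,"dz":130,"roll":0},{"fingers":50,"dx":-90,"dy":65,"dz":130,"roll":0},{"fingers":50,"dx":-110,"dy":100,"dz":130,"roll":0},{"fingers":50,"dx":-120,"dy":140,"dz":130,"roll":0},{"fingers":50,"dx":-120,"dy":180,"dz":130,"roll":0},{"fingers":50,"dx":-120,"dy":200,"dz":130,"roll":0},{"fingers":50,"dx":-120,"dy":200,"dz":130,"roll":0},{"fingers":50,"dx":-120,"dy":200,"dz":130,"roll":0}]'
python3 - <<'E'
from h import *
s=robot.sense();print(s['wrist_force'],s['dq'])
snap('side','side10');snap('top','top10');crop('side10',120,180,240,360,4,'c18');crop('top10',110,120,230,240,6,'c19')
W=world(load('top10'));rect(sel(W,130,130,200,215,.152,.17));rect(sel(W,320,150,350,190,.112,.13))
W=world(load('side10'));rect(sel(W,130,190,230,300,.152,.17))
E
```

```text
t: 14.47
ee_pos: [0.5417, 0.1494, 0.1348]
orientation: [[0.043, 0.999, -0.003], [0.999, -0.043, 0.006], [0.005, -0.003, -1.0]]
wrist_force: [-0.3, -0.0, -0.2]
width: 0.0497
t: 15.8
ee_pos: [0.4215, 0.3506, 0.2661]
orientation: [[0.04, 0.999, -0.002], [0.999, -0.04, 0.006], [0.006, -0.002, -1.0]]
wrist_force: [-0.2, -1.2, -0.0]
width: 0.05
[-0.22433689 -1.18821511 -0.00493854] [-0.03738779 -0.01497202  0.02677688 -0.00994041  0.00317182 -0.00378969]
399 rect [543.5 173.7] [106.5  16.5] 86.8 mean [542.9 173.2] axis deg 86.8 z 0.162
196 rect [ 552.2 -213.8] [16.3 55.2] 73.2 mean [ 551.8 -213. ] axis deg 163.5 z 0.1205
736 rect [541.4 172.6] [103.7  17.3] 87.0 mean [539.2 174.2] axis deg 87.4 z 0.1612
```

View pics/c18.png

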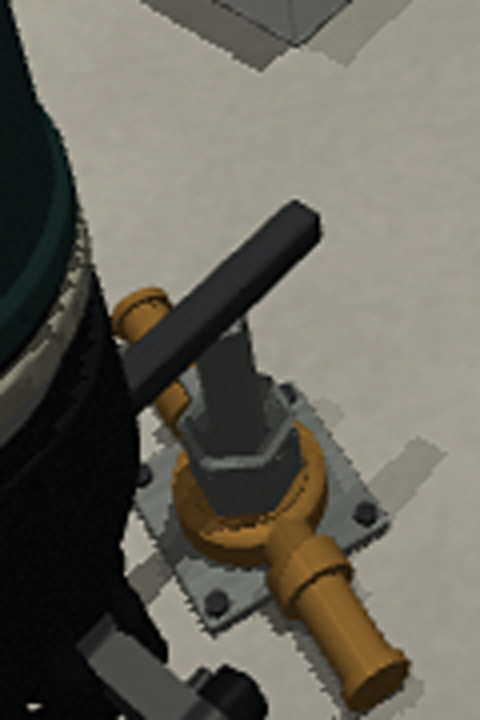

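View pics/c19.png

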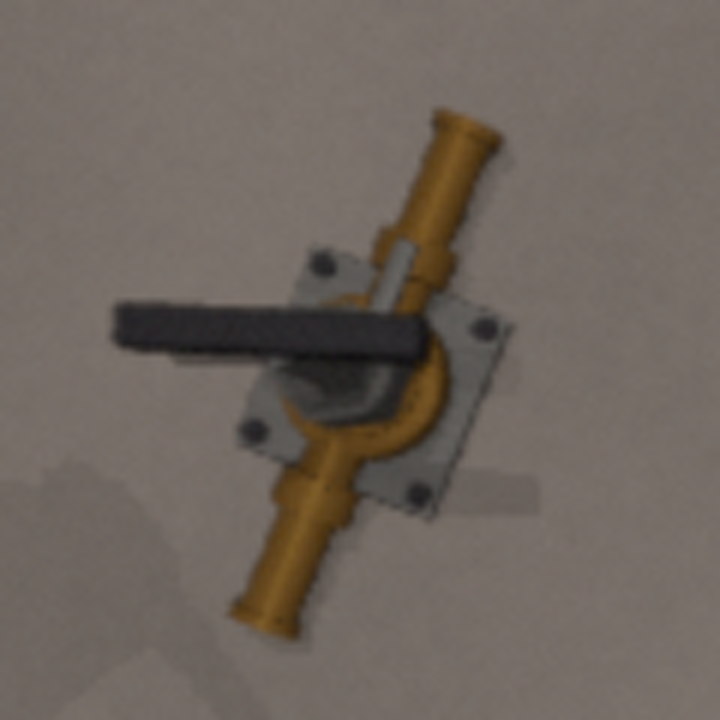

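```bash
python3 - <<'E'
from h import *
c=load('top10')
def pz(u,v,z):
    d=c['R'].T@np.array([(u-c['cx'])/c['fx'],(v-c['cy'])/c['fy'],1]); o=-c['R'].T@c['t']; return o+d*(z-o[2])/d[2]
f=lambda x,y:(110+x/6-.4,120+y/6-.4)
a=pz(*f(404,242),.039);b=pz(*f(379,305),.039)
print(a,b,np.degrees(np.arctan2(*(a-b)[1::-1])),np.degrees(np.arctan2(a[1]-.1755,a[0]-.543)))
E
```

```text
[0.59572584 0.15570862 0.039     ] [0.57011685 0.16563059 0.039     ] -21.178394943353815 -20.57432344690507
```

The pointer is at -21°, and the pipe is at -21.5°, so the valve is fully open. The key is home and the arm is clear. Handing in.

```bash
python3 -c "
from station import robot
print(robot.job_done())"
```

```text
the job is handed in; nothing more can be done
None
```

The valve is open: I put the long hex key fully into the socket, turned it counter-clockwise to the stop, released it, and handed the job in at about 16 s. No verdict came back, so the result rests on my last camera checks:

- **Valve:** the pointer is at about -21° and the pipe at -21.5°, so they line up to within my reading error of a few degrees.
- **Hex key:** its bar top is at z ≈ 0.161–0.162, which puts the tip about 44 mm below the socket mouth, fully home. It stands upright, within about 2–3 mm of the valve axis.
- **Short key:** it is still in its hole, less than 1 mm from where it started.
- **Robot:** the gripper is open and clear of everything. The wrist force read about 1 N, and no reading during the job went above about 6 N.

**First grip failed:** gripping the middle of the bar only caught the fingertips and pushed the tool up 5 mm. I let go before lifting and re-gripped 27 mm off-centre, which held throughout.

**Early disagreement:** my first hand-read hexagon corners gave socket angles about 22° apart between the two cameras. I used the pointer and depth readings instead, and the key went in without resistance.

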